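# Knock a jammed cover loose with a mallet and take it off a control box

### The job

The steel cover on the sloping control box has jammed askew in its guides. Take the mallet from its sloping rest and, with light taps on the cover's two near corners by turns, walk it up the slope until it is clear of the yellow centre hook and of both brass spring clips, keeping the gripper off the cover until then. Then stand the mallet back in its rest, lift the cover off by its black handle and lay it gently, flat and handle up, inside the cardboard tray, without disturbing the other things on the bench.

Things in the scene. Friction and masses are not known exactly. Their poses are not given: they have to be found in the camera images.
- housing: Fixed slate-grey control box, 158 x 224 x 60 mm on a stand, its top sloping 23 deg up away from the robot. Origin: centre of the flat seat the cover slides on (115 mm above the bench); x runs up the slope (the way the cover comes out), z square to the slope. Seat is flat from x -70 to 85. A far edge 16 mm high stops the cover 47 mm up. Aluminium side guides at y +/-92, 20 mm high, x -40 to 50.
- cover_left (a point): Lower near corner of the cover on its +y side, at mid height (12 mm) of its near face. With the cover fully in and straight it stands at x -38, y 90 in the housing's frame. The free part of the near face for a tap runs from y 32 to 90 and is 24 mm high from the seat up. Axes as the cover.
- cover_right (a point): The same on the -y side (x -38, y -90 in the housing's frame). 1.6 mm play each side lets the cover turn about 3 deg: a tap of 8 to 20 N drives a corner ahead until it leads the other by 7 to 10 mm, then it binds and only the lagging corner will go. The start may lean either way.
- cover_grip (a point): Centre of the black bow handle across the cover's top: a bar 12 mm thick in x, 110 mm long in y, 13 mm high, 26 mm clear of the lid between posts at y +/-49. The cover (x 76, y 180, lid 24 high, 57 over all, 0.3 to 0.5 kg) has its underside 50.5 mm below this point. Axes: x the way it slides out, z up out of the lid.
- hook (a point): Middle of the edge of the fixed yellow centre hook, a bracket 60 mm wide (y +/-30) standing at x -52 in the housing's frame, 30 mm high, its lip reaching over the cover's near edge to x -24. It keeps a mallet off the middle and the cover from lifting. The cover is clear of it once both corners have passed x -24.
- clip_left (a joint): Brass spring clip in the left (+y) guide, at x -20 in the housing's frame; it rubs the cover's side with about 7 N and springs in behind the near corner once that corner has passed x -18 or so. Travel in metres: about 0 while it rubs, 0.003 when it has sprung in; its back then keeps the cover from sliding back.
- clip_right (a joint): The same brass clip in the right (-y) guide.
- rest: Fixed blue mallet rest, its shoe sloping 28 deg up away from the robot. Origin: centre of the shoe's rubber floor, 75 mm above the bench; x up the slope, z square to it, so a mallet in it leans to the robot. Shoe inside 90 (x) x 62 (y) mm, with a rim 16 mm above the floor on four sides.
- mallet_grip (a point): Where to grip the mallet: on its handle, 85 mm above the foot of the head. Handle 24 mm thick (x) by 26 mm (y), orange with a black band, from 42 to 136 mm above the foot. It stands head down in the rest. z points up the handle, x along the head. Mass 0.25 to 0.5 kg.
- mallet_head (a point): Centre of the mallet's head, a block 76 (x, face to face) x 42 x 42 mm, black with an orange plastic face at each end; 64 mm below mallet_grip, 21 mm above its foot. Axes as mallet_grip.
- tray: Fixed open cardboard tray, outside 160 (x) x 260 (y) x 40 mm high, walls and floor 5 mm, lying flat. Origin: centre of its underside; z up. It stands left or right of the box, the mallet rest on the other side.
- tape_roll: Loose roll of pale tape, 96 mm across, 30 mm high, on the bench near the robot; leave alone. Origin under its centre.
- screwdriver: Loose red screwdriver, 190 mm long, lying on the bench near the robot; leave alone. Origin under its middle.
- tin: Loose small round green tin, 60 mm across, 26 mm high, on the bench near the robot; leave alone. Origin under its centre.
- power_driver: Loose black and orange power screwdriver, 200 mm long, lying at the far side; leave alone.
- channel: Loose stainless channel, 60 x 210 x 52 mm, lying at the far side; leave alone.
Mind the look-alikes: they are no part of the job. Leave any blue or red look-alike of the part that bears mallet_grip alone.

How it is judged (in metres and radians):
On the way, in this order (a step that is already met when the one before it is completed fails the run):
1. the mallet is lifted out of its rest (z of mallet_head in the frame of rest above 0.06 m), for 0.1 s.
2. one near corner is knocked forward, past 6 mm from its home place, the other not yet past 7.5 mm (distance between mallet_head and rest above 0.1 m and ((x of cover_left in the frame of housing above -0.032 m and x of cover_right in the frame of housing below -0.0305 m) or (x of cover_right in the frame of housing above -0.032 m and x of cover_left in the frame of housing below -0.0305 m))), for 0.02 s.
3. the other corner has followed: both past 8 mm (distance between mallet_head and rest above 0.1 m and x of each of cover_left, cover_right in the frame of housing above -0.03 m), for 0.02 s.
4. both near corners are 19.5 mm up, clear of hook and clips (x of each of cover_left, cover_right in the frame of housing above -0.0185 m), for 0.1 s.
5. the mallet stands in its rest again, let go (x of mallet_head in the frame of rest between -0.014 and 0.014 m and y of mallet_head in the frame of rest between -0.016 and 0.016 m and z of mallet_head in the frame of rest between 0.01 and 0.03 m and angle between the z axis of mallet_head and the z axis of rest, either way round below 0.12 rad and contact force between the fingers and mallet below 0.2 N), for 0.1 s.
6. the cover is lifted off the box (z of cover_grip in the frame of housing above 0.085 m), for 0.1 s.
At the end, for the whole second after the job is handed in: The cover lies flat (within 4.5 deg) and handle up on the floor inside the tray, anywhere between its walls; the mallet stands head down in the shoe of its rest, square to it within 7 deg; all at rest and let go (x of cover_grip in the frame of tray between -0.05 and 0.05 m and y of cover_grip in the frame of tray between -0.055 and 0.055 m and z of cover_grip in the frame of tray between 0.045 and 0.064 m and angle between cover_grip's own z axis and vertical below 0.08 rad and x of mallet_head in the frame of rest between -0.014 and 0.014 m and y of mallet_head in the frame of rest between -0.016 and 0.016 m and z of mallet_head in the frame of rest between 0.01 and 0.03 m and angle between the z axis of mallet_head and the z axis of rest, either way round below 0.12 rad); the robot touches nothing.
It fails at once if the gripper or arm touches the cover before it is clear of the clips (contact force between any of the fingers, the arm and cover above 0.5 N and x of any of cover_left, cover_right in the frame of housing below -0.021 m and y of cover_grip in the frame of housing between -0.05 and 0.05 m and z of cover_grip in the frame of housing between 0.03 and 0.062 m).
It fails at once if the cover is struck hard (over 100 N) (contact force between mallet and cover above 100 N).
It fails at once if the cover is dropped or thrown into the tray (over 80 N) (contact force between cover and tray above 80 N).
It fails at once if another thing on the bench is shifted by more than 25 mm (distance of any of tape_roll, screwdriver, power_driver, channel, tin from where it was at the start of the episode above 0.025 m).
It also fails if it takes over 72 s, if anything falls off the work surface, if the arm or the gripper's body presses on something with over 40 N, if the wrist force passes 120 N, or if a joint passes its speed limit or range.

### The arm

A 6-joint arm with a two-finger parallel gripper is mounted at the origin on the work surface. World frame = base frame: x ahead of the robot, y to its left, z up, the work surface at z = 0. Lengths are in m, angles in degrees, forces in N, time in s.
With the tool pointing down it reaches from about 0.35 to 0.85 m from the base axis. Payload 8.1 kg.
Tool frame: the origin (TCP) lies on the front face of the gripper's body, between the roots of the fingers; the fingertips stand 84 mm ahead of it and the grasp point (between the pads) lies 65 mm ahead of it; z points along the fingers, y is the line along which they close (so a half turn about z gives the same grasp; the last joint's range is limited). The gripper opens to 93 mm and grips with 3 to 60 N. Pads are 15 mm wide; open, the fingers measure 128 mm over their backs; the gripper's body (75 mm by 188 mm) begins 65 mm behind the grasp point.
Start: joints at [59.908, 7.471, 85.268, -0, 87.261, -4.893], TCP at [0.255, 0.543, 0.303] pointing down, gripper open.
Joint ranges: [-169.43, 169.43], [-51.17, 129.36], [1.28, 143.12], [-76.62, 256.62], [0, 156.53], [-152.29, 152.29]. Speed limits (degrees/s): [136.94, 136.94, 159.86, 180, 180, 180].

### API

Orientations are given as [roll, pitch, yaw] about the fixed x, y, z axes, in that order (R = Rz(yaw) Ry(pitch) Rx(roll)).
In Python, from plant import * gives the robot as it stands. Calls block until the motion is done:
- goto(position, orientation): joint-space move of the TCP to a pose.
- servo_line(position, rotation=None, velocity=0.15, until_force=None): straight line of the TCP; rotation=None keeps the orientation; velocity is the mean speed in m/s. With until_force (N) it stops when the force on the tool has changed by that much, and returns True; else False.
- move_j(angles): joint-space move.
- gripper_to(opening, f_grip=None): finger opening in m; f_grip is the grip in N (None keeps the last); returns when the fingers have stopped.
- sleep(seconds).
- solve_ik(position, orientation): joint angles nearest the present ones, or None.
- observe(): the state.
- grab_frame(name): name is "scene" or "side" or "wrist"; returns the picture (400x640x3 uint8, blue, green, red); there is no depth.
- camera_model(name): a dict with "mtx" (3x3 intrinsics, pixels), "camera_from_world" (4x4, takes a point from world to camera coordinates). Camera axes: x right, y down, z forward; pixel columns grow to the right and rows downward; lengths in m; the calibration is good to about 2 mm. A picture is of the moment at which its call begins: read the wrist's pose just before it. camera_model takes no time and is no camera call; for the wrist camera it gives the pose at the moment of the call.
A pose or a line that the arm cannot do raises Unreachable and nothing moves.
- hand_in(): hands the job in; it is judged then, once.
The state is a dict: "time_s": time; "joint_pos": joint angles; "joint_velocities": joint speeds; "tau": joint torques, N m; "tcp_pos": TCP position; "tool_rot": TCP orientation; "contact_force": force on the tool from outside, world axes, zero at the start; "ft_torque": the same for the moment, N m; "width": finger opening in m; "gripper_force": force on a finger pad.
Only numpy, scipy, OpenCV 4.12 (cv2) and the standard library are available. Lean on these libraries where they do the work, as an engineer would, in place of code of your own. Each camera call takes 0.05 s, during which the arm holds its last target. There are 200 camera calls.

## Working session

There is one attempt and no reset: what is moved stays moved. The work goes in short steps, each a Python script; the robot and the scene stay as the last script left them, time stands still between calls to the robot, and variables do not carry over. Pictures are saved under pics/ and viewed, at most 10 in all, crops included, and the job is handed in when it is done.

```bash
ls; mkdir -p pics; python3 - <<'E'
from plant import *
import cv2
for n in("scene","side"):
    cv2.imwrite(f"pics/{n}0.png",grab_frame(n)); c=camera_model(n); print(n,c["mtx"],c["camera_from_world"])
print(observe())
E
```

```text
pics
scene [[412.27055737   0.         314.89511414]
 [  0.         412.27055737 199.23736786]
 [  0.           0.           1.        ]] [[-0.06532073  0.99785978 -0.00301177 -0.08572296]
 [ 0.70813146  0.04422795 -0.70469407 -0.29802884]
 [-0.70305266 -0.04816386 -0.7095049   1.61408664]
 [ 0.          0.          0.          1.        ]]
side [[519.06449083   0.         310.56735639]
 [  0.         519.06449083 200.23169364]
 [  0.           0.           1.        ]] [[-0.96595738 -0.25804606 -0.01840023  0.53886981]
 [-0.17556646  0.70612164 -0.68598006  0.07447657]
 [ 0.19000725 -0.65939704 -0.72738764  1.72764913]
 [ 0.          0.          0.          1.        ]]
{'time_s': 0.1, 'joint_pos': array([ 5.99090124e+01,  7.51045023e+00,  8.53220129e+01,  2.75548174e-03,
        8.72621371e+01, -4.89377967e+00]), 'joint_velocities': array([ 0.0332195 , -0.0879582 , -0.0655795 ,  0.04597299,  0.07597151,
       -0.07255939]), 'tau': array([ 1.25299368e-03, -5.61344934e+01, -4.93094730e+01,  7.70268473e-02,
        2.91697006e-02, -6.29294505e-05]), 'tcp_pos': array([0.25522904, 0.54260021, 0.30180553]), 'tool_rot': array([-1.79905979e+02, -1.08123040e-02,  1.54802649e+02]), 'contact_force': array([-0.35516825, -0.63929157,  1.41969665]), 'ft_torque': array([ 0.00677776, -0.02244748,  0.02922973]), 'gripper_force': 0.0, 'width': 0.09284778389676011}
```

View pics/scene0.png

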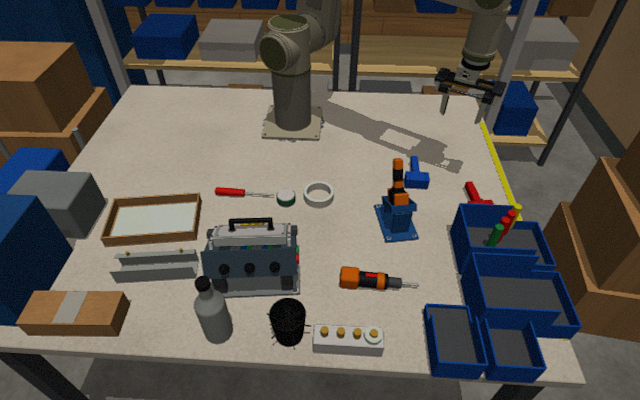

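View pics/side0.png

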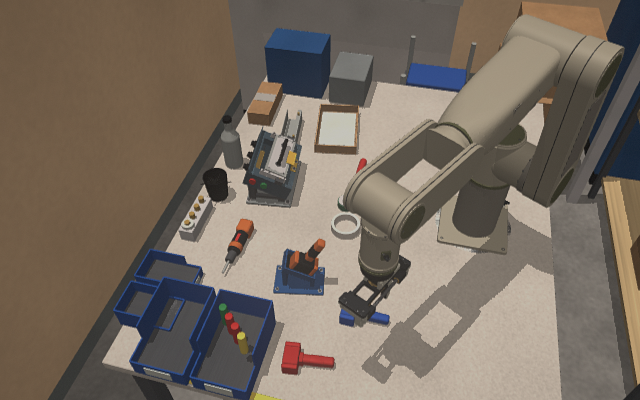

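Scene view: orange/black mallet stands in the blue rest at scene (398,180) / side (313,258). Things that could be mistaken for it are the blue mallet (416,172)/(365,318), the red mallet (478,195)/(305,358) and the power driver (370,278)/(240,235). I choose the orange one standing in the blue rest. The box is at (250,250)/(275,170), the tray at (153,218)/(338,128).

```bash
cat > h.py <<'E'
from plant import *
import numpy as np, cv2
from scipy.spatial.transform import Rotation as R
def ray(c,px):
    M=c["camera_from_world"]; Rm=M[:3,:3]; o=-Rm.T@M[:3,3]
    d=Rm.T@np.linalg.solve(c["mtx"],np.array([px[0],px[1],1.])); return o,d/np.linalg.norm(d)
def plane(c,px,z):
    o,d=ray(c,px); return o+d*(z-o[2])/d[2]
def tri(*obs):
    A=np.zeros((3,3));b=np.zeros(3);rs=[ray(c,p) for c,p in obs]
    for o,d in rs:
        P=np.eye(3)-np.outer(d,d);A+=P;b+=P@o
    x=np.linalg.solve(A,b)
    return x,max(np.linalg.norm(np.cross(x-o,d)) for o,d in rs)
def proj(c,X):
    p=c["camera_from_world"][:3,:3]@np.asarray(X)+c["camera_from_world"][:3,3]; p=c["mtx"]@p; return p[:2]/p[2]
def rpy(Rm): return R.from_matrix(Rm).as_euler("xyz",degrees=True)
def snap(name,f):
    c=camera_model(name); im=grab_frame(name); cv2.imwrite(f"pics/{f}.png",im); 
    np.savez(f"pics/{f}.npz",mtx=c["mtx"],camera_from_world=c["camera_from_world"]); return c,im
def load(f): 
    z=np.load(f"pics/{f}.npz"); return {k:z[k] for k in z.files}, cv2.imread(f"pics/{f}.png")
E
python3 - <<'E'
from h import *
S=camera_model("scene");D=camera_model("side")
for n,a,b in[("handle top",(398,160),(321,242)),("tin",(286,197),None),("handle mid cover",(251,224),(283,153)),("traycorners",(188,196),(357,109))]:
    if b: print(n,tri((S,a),(D,b)))
for p in [(105,243),(193,240),(201,195),(119,195)]: print("tray top",plane(S,p,.04))
for p in [(397,222)]: print("rest",plane(S,p,.03))
for p in [(210,262+32),(299,292)]: print("box far base",plane(S,p,0))
for n,p in dict(tin=(286,200),tape=(319,197),sdR=(275,196),sdL=(216,192),drv=(345,285),drv2=(418,287),ch1=(111,278),ch2=(200,276),blue=(416,165),blue2=(416,185),red=(478,195)).items(): print(n,plane(S,p,.0))
o=observe();W=camera_model("wrist");T=np.eye(4);T[:3,:3]=R.from_euler("xyz",o["tool_rot"],degrees=True).as_matrix();T[:3,3]=o["tcp_pos"]
print("cam_from_tool",(W["camera_from_world"]@T).round(4),W["mtx"])
E
```

```text
handle top (array([0.43091846, 0.3491758 , 0.18865065]), np.float64(9.257567462261297e-05))
handle mid cover (array([ 0.65908475, -0.03164052,  0.14507722]), np.float64(0.002735245983365737))
traycorners (array([ 0.48352143, -0.28602353,  0.11783659]), np.float64(0.05200810577802528))
tray top [ 0.66040999 -0.45405251  0.04      ]
tray top [ 0.63453494 -0.21314119  0.04      ]
tray top [ 0.45697432 -0.23728695  0.04      ]
tray top [ 0.47280972 -0.4910802   0.04      ]
rest [0.52235389 0.36131511 0.03      ]
box far base [ 0.77795067 -0.13694901  0.        ]
box far base [0.75726739 0.09385886 0.        ]
tin [4.22980393e-01 2.11840191e-02 1.11022302e-16]
tape [0.40287533 0.1254984  0.        ]
sdR [ 0.40715053 -0.01628636  0.        ]
sdL [ 4.00738283e-01 -2.10586400e-01 -1.11022302e-16]
drv [0.72826607 0.21347597 0.        ]
drv2 [0.72224075 0.40556142 0.        ]
ch1 [ 0.74613033 -0.41515561  0.        ]
ch2 [ 0.72465086 -0.17755025  0.        ]
blue [0.22432788 0.4531531  0.        ]
blue2 [3.26769596e-01 4.42287165e-01 1.11022302e-16]
red [0.36182046 0.63652626 0.        ]
cam_from_tool [[-3.000e-04  1.000e+00 -4.000e-04 -5.000e-04]
 [-9.552e-01 -4.000e-04 -2.960e-01  5.480e-02]
 [-2.960e-01  3.000e-04  9.552e-01  1.024e-01]
 [ 0.000e+00  0.000e+00  0.000e+00  1.000e+00]] [[285.24046431   0.         321.55589122]
 [  0.         285.24046431 200.99662262]
 [  0.           0.           1.        ]]
```

```bash
cat >> h.py <<'E'
def frame(yaw,slope):   # x up the slope, z square to it
    return (R.from_euler("z",yaw,degrees=True)*R.from_euler("y",-slope,degrees=True)).as_matrix()
def tool(F,s=1):        # tool z = -F z, tool y = s*F x
    z=-F[:,2]; y=s*F[:,0]; return np.column_stack([np.cross(y,z),y,z])
E
python3 - <<'E'
from h import *
Fm=frame(7,28); Fh=frame(5,23)
g=np.array([.455,.352,.145]); b=np.array([.655,-.025,.13])
for s in(1,-1):
    for n,p,F in(("m",g+.24*Fm[:,2],Fm),("h",b+.28*Fh[:,2],Fh)):
        print(s,n,solve_ik(p,rpy(tool(F,s))))
s=1
for n,p,F,ds in(("m",g+.2*Fm[:,2],Fm,(-.05,.05)),("h",b+.22*Fh[:,2],Fh,(-.05,.06))):
    for s in (1,):
        T=tool(F,s)
        for k,d in enumerate(ds):
            q=p+T[:,0]*d
            try: goto(q,rpy(T))
            except Unreachable as e: print(n,k,e); continue
            sleep(.2); snap("wrist",f"{n}{k}"); print(n,k,observe()["joint_pos"].round(1),observe()["time_s"])
a=[cv2.imread(f"pics/{n}.png") for n in("m0","m1","h0","h1")]
a=[cv2.resize(x,(400,250)) for x in a]
cv2.imwrite("pics/grid1.png",np.vstack([np.hstack(a[:2]),np.hstack(a[2:])]))
E
```

```text
1 m [ 49.58869215 -28.76051345 115.05861415 -19.37521659  73.26710874
  44.84390559]
1 h [-12.66027767 -19.90849198 104.31468607   7.09453636  73.69101155
 -18.33584746]
-1 m [  49.58869215  -28.76051345  115.05861415  -19.37521659   73.26710874
 -135.15609441]
-1 h None
m 0 [ 41.7 -32.7 121.3 -16.6  68.7  37.6] 1.4583
m 1 [ 52.7 -19.1 111.6 -21.2  68.5  50.3] 2.1917
h 0 [-17.6 -13.5 104.8   9.4  67.5 -24.6] 4.325
h 1 [ -4.4 -16.5 107.3   4.   66.5 -10.2] 5.0917
```

View pics/grid1.png

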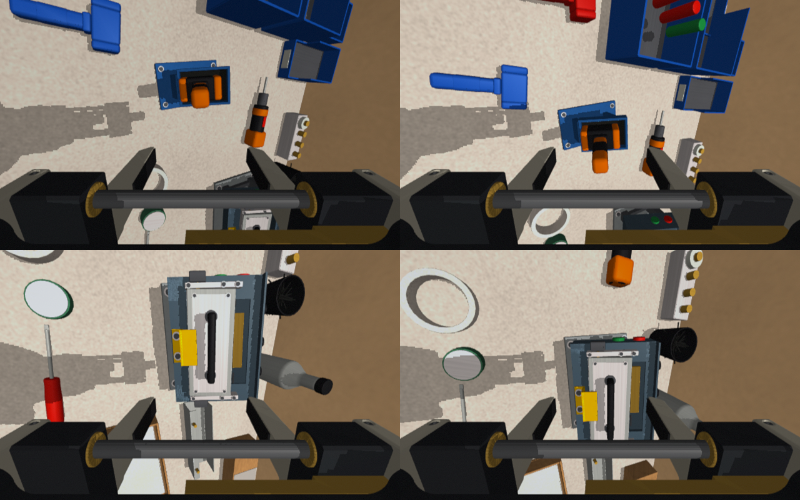

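m0/m1 show the orange mallet in its blue rest at about (200,95) and (597,140) in the grid. h0/h1 show the cover at (212,340) and (607,395), with the yellow hook on its near side. The blue mallet lies apart from it. Next, closer crops for exact corners.

```bash
python3 - <<'E'
from h import *
C=dict(m0=(240,90,140,105),m1=(245,150,140,105),h0=(255,40,180,135*180//180),h1=(250,140,180,135))
t=[cv2.resize(load(n)[1][y:y+h,x:x+w],(400,300),interpolation=cv2.INTER_CUBIC) for n,(x,y,w,h) in C.items()]
C2=load("h0")[1][35:245,250:430]
cv2.imwrite("pics/grid2.png",np.vstack([np.hstack(t[:2]),np.hstack([cv2.resize(load("h0")[1][35:245,250:430],(400,300)),cv2.resize(load("h1")[1][130:340,250:430],(400,300))])]))
E
```

```text
(no output)
```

View pics/grid2.png

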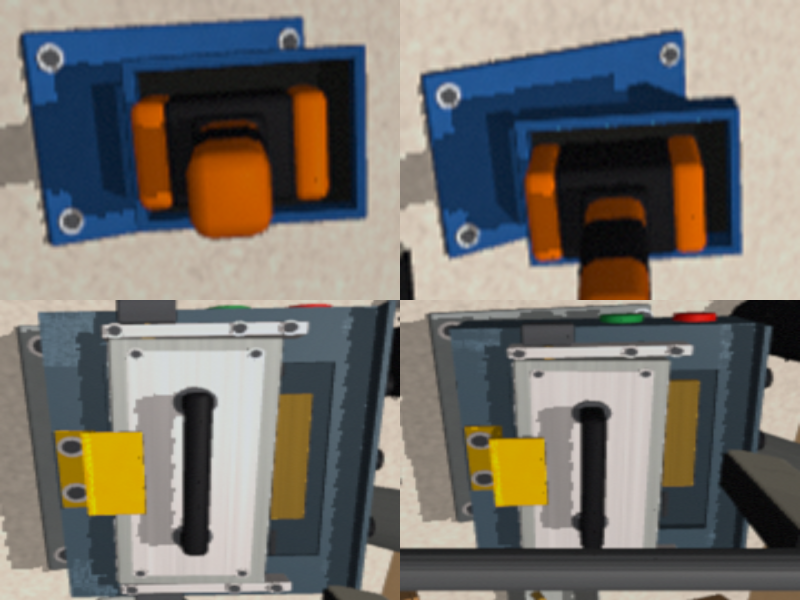

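The crops show the mallet head squared in the shoe, the shoe rim corners, the hook lip edge at (143,432–515), and the guides at (103–307,330) and (120–290,588) in h0. Next I triangulate these.

```bash
python3 - <<'E'
from h import *
m0,i0=load("m0");m1,i1=load("m1");h0,_=load("h0");h1,_=load("h1")
f=lambda u,v,x,y,sx=2.857,sy=2.857:(x+(u+.5)/sx-.5,y+(v+.5)/sy-.5)
A=lambda u,v:(m0,f(u,v,240,90)); B=lambda u,v:(m1,f(u,v,245,150))
P={}
for n,a,b in[("rimTL",(122,58),(112,120)),("rimTR",(366,47),(337,100)),("rimBR",(366,216),(341,252)),
  ("headTR",(325,88),(300,138)),("headBR",(328,198),(306,250)),("headTL",(133,100),(128,146)),("plateTL",(22,33),(22,72)),("plateBL",(52,243),(50,256)),("plateTR",(302,17),(284,31)),
  ("bandtop0",(0,0),(0,0))][:-1]:
    P[n],r=tri(A(*a),B(*b)); print(n,P[n].round(4),round(r*1e3,1))
F=frame(0,0)
for a,b in(("rimTL","rimTR"),("rimTR","rimBR"),("headTR","headBR"),("headTL","headTR"),("plateTL","plateTR"),("plateTL","plateBL")):
    d=P[b]-P[a]; print(a,b,"len",np.linalg.norm(d).round(4),"yaw",np.degrees(np.arctan2(d[1],d[0])).round(1),"slope",np.degrees(np.arctan2(d[2],np.hypot(d[0],d[1]))).round(1))
for n,(c,i) in dict(m0=(m0,i0),m1=(m1,i1)).items():
    hsv=cv2.cvtColor(i,cv2.COLOR_BGR2HSV); m=cv2.inRange(hsv,(5,150,100),(18,255,255)); m[:, :240]=0; m[:,385:]=0
    k,l,s,ce=cv2.connectedComponentsWithStats(m)
    print(n,[(s[j].tolist(),ce[j].round(1).tolist()) for j in range(1,k) if s[j,4]>60])
A=lambda u,v:(h0,f(u,v,250,35,2.2222,1.42857)); B=lambda u,v:(h1,f(u,v,250,130,2.2222,1.42857))
Q={}
for n,a,b in[("hookT",(143,132),(145,138)),("hookB",(144,215),(147,205)),("gL",(103,30),(108,52)),("gR",(307,28),(292,50)),("postT",(194,90),(192,104)),("lidTL",(112,39),(117,60)),("lidTR",(281,38),(268,61))]:
    Q[n],r=tri(A(*a),B(*b)); print(n,Q[n].round(4),round(r*1e3,1))
for a,b in(("hookB","hookT"),("gL","gR"),("lidTL","lidTR")):
    d=Q[b]-Q[a]; print(a,b,"len",np.linalg.norm(d).round(4),"yaw",np.degrees(np.arctan2(d[1],d[0])).round(1),"slope",np.degrees(np.arctan2(d[2],np.hypot(d[0],d[1]))).round(1))
E
```

```text
rimTL [0.4407 0.3875 0.0648] 0.8
rimTR [0.537  0.404  0.0974] 0.8
rimBR [0.5407 0.3341 0.1108] 0.0
headTR [0.5215 0.3853 0.094 ] 0.7
headBR [0.5121 0.3419 0.1216] 0.1
headTL [0.4533 0.3717 0.0519] 0.6
plateTL [ 0.4172  0.396  -0.0021] 0.0
plateBL [0.4341 0.3003 0.0067] 0.1
plateTR [0.5615 0.424  0.0065] 0.4
rimTL rimTR len 0.1031 yaw 9.7 slope 18.5
rimTR rimBR len 0.0712 yaw -86.9 slope 10.8
headTR headBR len 0.0523 yaw -102.2 slope 31.9
headTL headTR len 0.0813 yaw 11.3 slope 31.2
plateTL plateTR len 0.1473 yaw 11.0 slope 3.4
plateTL plateBL len 0.0976 yaw -80.0 slope 5.2
m0 [([343, 122, 12, 38, 415], [348.5, 140.3]), ([286, 125, 14, 38, 390], [292.6, 143.6]), ([307, 140, 28, 33, 807], [320.6, 156.9])]
m1 [([341, 198, 11, 40, 346], [346.0, 220.2]), ([289, 202, 13, 39, 325], [294.8, 223.3]), ([308, 241, 25, 36, 674], [321.1, 261.6])]
hookT [ 0.6448 -0.0057  0.1312] 0.0
hookB [ 0.651  -0.0661  0.1299] 0.3
gL [0.6264 0.0596 0.1167] 0.2
gR [0.7081 0.068  0.1512] 0.1
postT [0.6635 0.024  0.1401] 0.3
lidTL [0.63   0.0541 0.1198] 0.0
lidTR [0.6951 0.0597 0.1522] 0.1
hookB hookT len 0.0608 yaw 95.8 slope 1.2
gL gR len 0.0891 yaw 5.9 slope 22.8
lidTL lidTR len 0.0729 yaw 5.0 slope 26.4
```

```bash
cat >> h.py <<'E'
Fr=frame(10.5,28); Or=np.array([.498,.3622,.0745])
Fh=frame(5.85,23); Oh=np.array([.681,-.0324,.114])
E
python3 - <<'E'
from h import *
m0,_=load("m0");m1,_=load("m1")
x,r=tri((m0,(320.8,172.8)),(m1,(320.6,276.8))); print(x,r, "in rest:",Fr.T@(x-Or))
S=camera_model("scene");D=camera_model("side")
x,r=tri((S,(398,160)),(D,(321,242))); print(x,r,"in rest:",Fr.T@(x-Or))
for n,c in(("m0",m0),("m1",m1)):
    print(n,"top-y edge",proj(c,Or+Fr@[0,-.013,.136]),"faces",proj(c,Or+Fr@[.032,0,.042]),proj(c,Or+Fr@[-.032,0,.042]))
E
```

```text
[0.43345904 0.33565349 0.18780229] 4.0639433072357254e-05 in rest: [-0.0071113  -0.01434033  0.13210392]
[0.43091846 0.3491758  0.18865065] 9.257567462261297e-05 in rest: [-0.00674285 -0.00058147  0.13286884]
m0 top-y edge [329.37424568 171.83615381] faces [355.54864457 139.66523049] [297.98845395 142.77255053]
m1 top-y edge [328.30326956 277.62041073] faces [352.43897704 222.25376517] [299.72735492 224.95315957]
```

The two measurements agree: the mallet leans in the shoe against its lower wall (x −7 mm, y −1 mm) and the heights fit. Time to grasp it.

```bash
cat >> h.py <<'E'
def tcp(F,O,p,back=.065): return O+F@np.asarray(p)+back*F[:,2]
E
python3 - <<'E'
from h import *
T=tool(Fr,1); g=[-.007,-.001,.086]
goto(tcp(Fr,Or,g,.165),rpy(T)); print(observe()["joint_pos"].round(1))
servo_line(tcp(Fr,Or,g),velocity=.12); o=observe();print(o["tcp_pos"]-tcp(Fr,Or,g),o["contact_force"])
gripper_to(.0,60); o=observe();print(o["width"],o["gripper_force"],o["contact_force"])
servo_line(tcp(Fr,Or,[-.007,-.001,.20]),velocity=.12); o=observe();print(o["width"],o["contact_force"],o["time_s"],Fr.T@(o["tcp_pos"]-Or))
sleep(.1);c,i=snap("wrist","grasp"); s,j=snap("scene","grasps")
cv2.imwrite("pics/g.png",np.hstack([i[100:400,160:480],cv2.resize(j[100:250,330:490],(320,300))]))
E
```

```text
[ 44.9 -24.9 119.  -17.3  63.3  39.2]
[0.00026251 0.00013784 0.00073744] [0.46519774 0.02273136 0.54752967]
0.02356265931715912 59.908411502838135 [-0.85317909  0.37622543  0.03250537]
0.023203996099703667 [-0.33335185  0.17007145 -4.31090587] 9.6167 [-0.00775821 -0.00124632  0.26399337]
```

View pics/g.png

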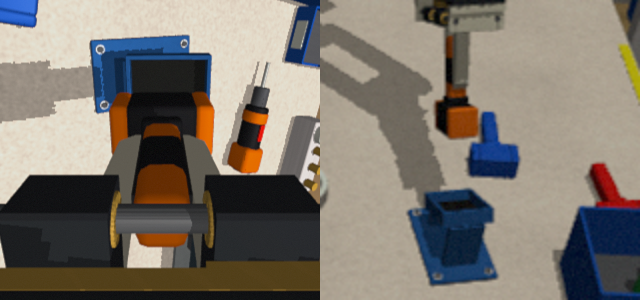

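The mallet is held upright in the fingers, its head square, weight 4.3 N, and the rest is empty. Now I touch both near corners lightly to find the lean.

```bash
cat >> h.py <<'E'
Th=tool(Fh,1); GZ=.093
def hp(fx,y,z=GZ): return tcp(Fh,Oh,[fx-.038,y,z])
def face():
    o=observe(); p=Fh.T@(o["tcp_pos"]-Oh); return p[0]+.038,o
def touch(y,fmax,x0,x1,v=.03):
    servo_line(hp(x0,y),velocity=.1); sleep(.15)
    r=servo_line(hp(x1,y),velocity=v,until_force=fmax); x,o=face()
    return r,round(x*1e3,2),(Fh.T@o["contact_force"]).round(1)
def over(y,x0=-.062):
    x,_=face(); p=Fh.T@(observe()["tcp_pos"]-Oh)
    servo_line(hp(min(x,x0),p[1]),velocity=.12); servo_line(hp(min(x,x0),p[1],GZ+.045),velocity=.2)
    servo_line(hp(x0,y,GZ+.045),velocity=.25); servo_line(hp(x0,y),velocity=.15)
E
python3 - <<'E'
from h import *
goto(hp(-.07,.061,.2),rpy(Th)); servo_line(hp(-.07,.061,GZ+.04),velocity=.2); 
f0=observe()["contact_force"]
servo_line(hp(-.062,.061),velocity=.08,until_force=8); o=observe();print(face()[0],Fh.T@(o["contact_force"]-f0),observe()["time_s"])
print("L",touch(.061,4,-.058,-.030)); i=snap("scene","t1")
over(-.061); print("R",touch(-.061,4,-.058,-.030)); print(observe()["time_s"])
E
```

```text
-0.06160560556240063 [1.12201237 0.42403256 0.57225846] 12.2667
L (True, np.float64(-38.92), array([-1.4,  0.3, -2.7]))
R (True, np.float64(-37.73), array([-2.3,  1.1, -2.6]))
16.2917
```

```bash
python3 - <<'E'
from h import *
print("R again",touch(-.061,6,-.050,-.030,.02))
over(.061); print("L push",touch(.061,30,-.045,-.0315)); sleep(.05);print(face()[0],(Fh.T@observe()["contact_force"]).round(1))
servo_line(hp(-.05,.061),velocity=.1); print("L touch",touch(.061,5,-.042,-.02,.02))
over(-.061);print("R touch",touch(-.061,5,-.050,-.030,.02)); print(observe()["time_s"])
c,i=snap("scene","t2")
servo_line(hp(-.05,-.061),velocity=.1); c,j=snap("wrist","t2w")
cv2.imwrite("pics/t2v.png",np.hstack([cv2.resize(i[200:300,190:310],(360,300)),cv2.resize(j[100:350,180:480],(360,300))]))
E
```

```text
R again (True, np.float64(-34.44), array([-1.4, -0. , -3.7]))
L push (False, np.float64(-32.09), array([-4.5, -0.3, -3.2]))
-0.032104589310298866 [-5.9  0.  -3.6]
L touch (True, np.float64(-32.69), array([-1.7, -0.2, -3.5]))
R touch (False, np.float64(-30.85), array([-5.6, -0.2, -4. ]))
25.275
```

View pics/t2v.png

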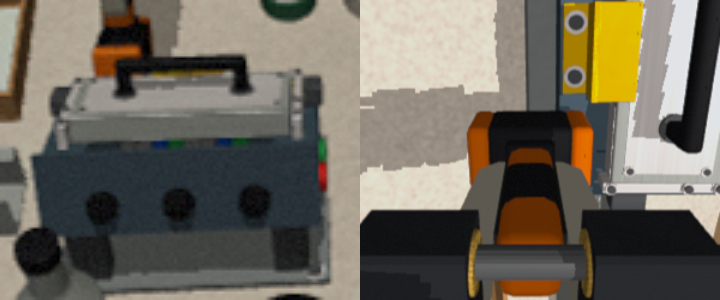

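The cover yields to light taps and is now at about −32 mm on the left and −31 on the right, measured at y ±61. The head is clear of hook and guides. I continue alternating taps.

```bash
python3 - <<'E'
from h import *
def push(y,x0,x1):
    servo_line(hp(x0,y),velocity=.15); r=servo_line(hp(x1,y),velocity=.035,until_force=40); sleep(.05); x,o=face()
    print(y,r,round(x*1e3,1),(Fh.T@o["contact_force"]).round(1),round(o["time_s"],1))
push(-.061,-.036,-.0265)
over(.061);push(.061,-.038,-.0235)
over(-.061);push(-.061,-.032,-.0195)
over(.061);push(.061,-.029,-.0155)
over(-.061);push(-.061,-.025,-.0115)
over(.061);push(.061,-.021,-.0115)
c,i=snap("wrist","t3w")
servo_line(hp(-.06,.061),velocity=.15); servo_line(hp(-.06,.061,GZ+.09),velocity=.2)
c,j=snap("wrist","t4w"); k=snap("scene","t4s")[1]
cv2.imwrite("pics/t3v.png",np.hstack([i[0:300,180:580],cv2.resize(k[200:300,190:310],(360,300))]))
print(observe()["time_s"])
E
```

```text
-0.061 False -27.2 [-5.  -0.6 -4.1] 26.4
0.061 False -24.6 [-6.2 -0.6 -2.6] 29.3
-0.061 False -20.5 [-6.9 -1.2 -2.2] 32.1
0.061 False -15.1 [-1.3 -0.  -2.9] 35.1
-0.061 False -11.3 [-1.1 -0.3 -3.5] 38.1
0.061 False -11.6 [-1.9  0.4 -3.7] 41.0
42.225
```

View pics/t3v.png

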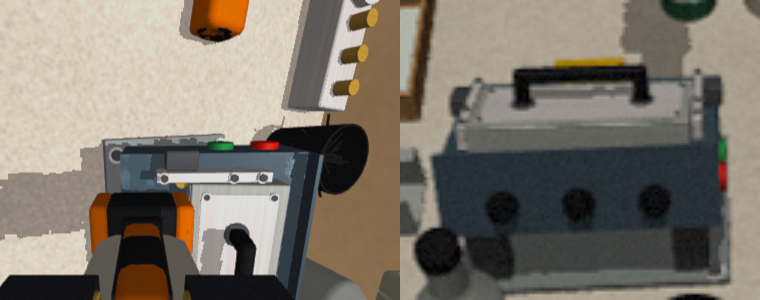

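The cover has gone past the hook (visible gap) and past the clip on the left, with no load at the end of the last taps. Returning the mallet.

```bash
python3 - <<'E'
from h import *
T=tool(Fr,1)
goto(tcp(Fr,Or,[-.005,-.001,.15]),rpy(T)); sleep(.1)
print(Fr.T@(observe()["tcp_pos"]-Or))
r=servo_line(tcp(Fr,Or,[-.005,-.001,.085]),velocity=.07,until_force=10); o=observe(); print(r,Fr.T@(o["tcp_pos"]-Or),Fr.T@o["contact_force"])
gripper_to(.093); servo_line(tcp(Fr,Or,[-.005,-.001,.165]),velocity=.25); o=observe();print(o["time_s"])
c,i=snap("wrist","r0"); j=snap("scene","r0s")[1]
cv2.imwrite("pics/rv.png",np.hstack([i[60:360,160:480],cv2.resize(j[140:250,350:450],(270,300))]))
E
```

```text
[-0.00442447 -0.00202112  0.21479093]
True [-0.00608785 -0.00131461  0.15090981] [-0.23862523 -0.39854894  4.59114882]
46.1583
```

View pics/rv.png

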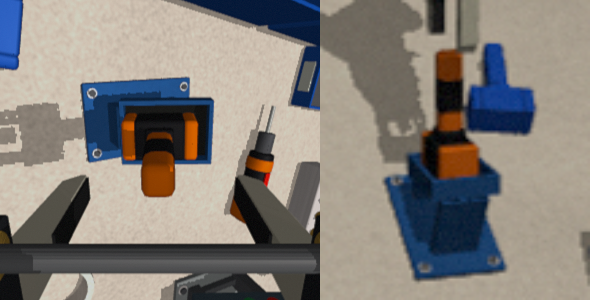

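The mallet stands squarely in its shoe, released. Next I check the handle position and then grasp and lift the cover, taking tray crops as well.

```bash
python3 - <<'E'
from h import *
c,_=load("t4s")
for px in[(228.5,224.5),(250,224.5),(271.5,224)]:
    o,d=ray(c,px); n=Fh[:,2]; t=((Oh+.0505*n-o)@n)/(d@n); print("bar",(Fh.T@(o+t*d-Oh)).round(4))
i=load("t4s")[1]; j=cv2.imread("pics/side0.png")
cv2.imwrite("pics/tray.png",np.hstack([cv2.resize(i[185:255,95:210],(460,280)),cv2.resize(j[100:160,310:366],(336,280*1))]))
E
```

```text
bar [ 0.0146 -0.051   0.0505]
bar [0.0183 0.0026 0.0505]
bar [0.019  0.0557 0.0505]
```

View pics/tray.png

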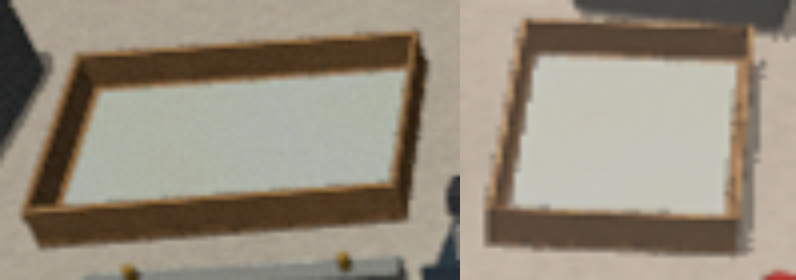

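The tray crop gives clean rim corners: scene (78,55),(417,33),(407,187),(25,212) and side (65,20),(292,28),(280,218),(30,208) in crop pixels. The bar lies at housing x ≈ 18 mm and y ≈ 2 mm.

```bash
python3 - <<'E'
from h import *
S=camera_model("scene");D=camera_model("side")
sc=[(78,55),(417,33),(407,187),(25,212)]; sd=[(292,28),(280,218),(30,208),(65,20)]
P=[]
for a,b in zip(sc,sd):
    x,r=tri((S,(95+a[0]/4,185+a[1]/4)),(D,(310+b[0]/6,100+b[1]/4.667))); P.append(x); print(x.round(4),round(r*1e3,1))
P=np.array(P); O=P.mean(0); e=(P[1]+P[2]-P[0]-P[3]); yaw=np.degrees(np.arctan2(-e[0],e[1])); print("tray",O,yaw,np.linalg.norm(P[1]-P[0]),np.linalg.norm(P[1]-P[2]))
assert abs(O[2]-.04)<.012 and abs(np.linalg.norm(P[1]-P[0])-.26)<.02 and abs(np.linalg.norm(P[1]-P[2])-.16)<.02
np.savez("tray.npz",O=O,yaw=yaw)
Ft=frame(yaw,0); Tt=tool(Ft,1); Ot=np.array([O[0],O[1],0]); print(solve_ik(tcp(Ft,Ot,[0,0,.2]),rpy(Tt)))
gripper_to(.05,40)
g=[.020,.001,.052]
goto(tcp(Fh,Oh,g,.125),rpy(Th)); r=servo_line(tcp(Fh,Oh,g),velocity=.1,until_force=12); print("down",r,observe()["contact_force"])
gripper_to(0,40); o=observe(); print("w",o["width"],o["gripper_force"],o["contact_force"],o["time_s"])
if .009<o["width"]<.02 and not r:
    f=o["contact_force"]; servo_line(tcp(Fh,Oh,[.020,.001,.14]),velocity=.1); o=observe(); print(o["width"],o["contact_force"]-f,o["time_s"])
E
```

```text
[ 0.4861 -0.5005  0.0341] 2.0
[ 0.4438 -0.2474  0.0338] 0.3
[ 0.5989 -0.2148  0.0366] 2.8
[ 0.6398 -0.4753  0.0335] 1.3
tray [ 0.54213869 -0.35949778  0.03451086] 9.197610396092625 0.2565869485193371 0.15844817789814084
[-38.0631004   16.27994631  79.18703384   0.          84.53301986
 -47.26071079]
down False [ 0.24546218  0.76067868 -0.1849963 ]
w 0.011438260267689716 40.000208616256714 [4.62922589 0.68226615 1.03697872] 50.2
0.011584970898956486 [-3.60055426 -1.29188841 -4.84643317] 51.2333
```

```bash
python3 - <<'E'
from h import *
z=np.load("tray.npz"); Ft=frame(float(z["yaw"]),0); Ot=np.array([*z["O"][:2],0]); T=tool(Ft,1)
x=tcp(Fh,Oh,[.0,0,.2]); servo_line(x,velocity=.2)
goto(tcp(Ft,Ot,[0,0,.17]),rpy(T)); print(observe()["width"],observe()["time_s"])
servo_line(tcp(Ft,Ot,[0,0,.085]),velocity=.12); sleep(.1)
r=servo_line(tcp(Ft,Ot,[0,0,.048]),velocity=.03,until_force=4); o=observe(); print(r,o["tcp_pos"][2]-.065,o["contact_force"],o["width"],o["time_s"])
gripper_to(.04); p=o["tcp_pos"]; servo_line([p[0],p[1],p[2]+.12],velocity=.15); sleep(.1); print(observe()["time_s"],observe()["contact_force"])
i=snap("scene","e")[1]; j=snap("side","es")[1]
cv2.imwrite("pics/ev.png",np.hstack([cv2.resize(i[140:340,90:450],(540,300)),cv2.resize(j[80:180,260:346],(258,300))]))
E
```

```text
0.011082767216775372 53.0167
True 0.056138515656536894 [ 1.12117893 -0.80839926  2.95622277] 0.011705823565770846 54.8667
56.6 [-0.92894731 -0.26112098 -0.14229376]
```

View pics/ev.png

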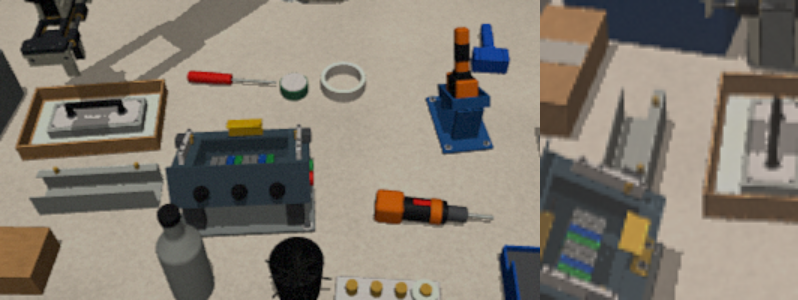

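The cover lies flat and handle up inside the tray (98,115), the mallet stands in its rest (462,90), and nothing else has been disturbed. Handing in.

```bash
python3 -c "
from plant import *
print(hand_in())"
```

```text
the job is handed in; nothing more can be done
None
```

The job is handed in at about 57 s of the 72 s allowed, with no verdict returned: in the last pictures the cover lies flat and handle up in the tray, the mallet stands in its rest, and nothing else on the bench looks moved.

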